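# Show the edge of a cheese-press plate on the ripening-room ledge

## Robot

A 7-joint arm with a two-finger parallel gripper is mounted at the origin on the work surface. World frame = base frame: x ahead of the robot, y to its left, z up, the work surface at z = 0. Lengths are in m, angles in rad, forces in N, time in s.
With the tool pointing down it reaches from about 0.425 to 0.875 m from the base axis. Payload 4.7 kg.
Tool frame: the origin (TCP) lies midway between the tips of the shut fingers; the grasp point (between the pads) lies 19 mm behind it; z points along the fingers, y is the direction in which the jaws open and shut (so a half turn about z gives the same grasp; the last joint's range is limited). The gripper opens to 87 mm and grips with 3 to 60 N. Pads are 19 mm wide; open, the fingers measure 117 mm over their backs; the gripper's body (75 mm by 190 mm) begins 51 mm behind the grasp point.
Start: joints at [1.271, 0.321, -0.07, 1.45, 0.023, 1.371, -0.057], TCP at [0.201, -0.618, 0.223] pointing down, gripper open.
Joint ranges: [-2.86, 2.86], [-0.3, 2.09], [-1.38, 1.24], [0.06, 2.45], [-1.56, 4.7], [0.09, 2.05], [-2.69, 2.69]. Speed limits (rad/s): [2.57, 2.57, 3.14, 3.14, 3.14, 3.14, 3.14].

## Interface

Orientations are given as a rotation vector (axis times angle).
In Python, from bench import ctrl, optics gives the robot as it stands. The module is installed in compiled form; this text tells all that it offers.
- The arm moves only by the tool step_arm, never from a script. Its argument "deltas" is a list of rows, each a list of 7 numbers: the turn, a rotation vector about the tool's x, y, z in degrees, then the shift along the tool's x, y, z in mm, then the finger opening in mm, from 0 to 87. A call has exactly 8 rows; each row is the pose to reach, as a shift and turn from the pose commanded when the call began, along the tool's axes at that moment; what a row does not reach only later rows make up. A row lasts 1/8 s, in which the tool goes at most 62.5 mm and 10.7 degrees, less where a joint would pass 70% of its speed; a pose out of reach is approached as far as the arm can. A call with a gripper value outside its range is refused whole. The fingers move at their own pace and stop on an object; "newtons" is the grip in N (left out, the last holds). Time passes only in rows, so rows that repeat a pose let the fingers close, or fill a call up. It gives the time, the measured TCP pose, the force and the opening at its end, in the units of the state.
- ctrl.get_state(): the state, without advancing time (a new reading comes with each control period).
- optics.get_image(name): name is "scene" or "top" or "wrist"; returns the picture (384x512x3 uint8, red, green, blue); there is no depth.
- optics.get_calibration(name): a dict with "K" (3x3 intrinsics, pixels), "R" (3x3) and "t" (3): a world point X has camera coordinates R X + t. Camera axes: x right, y down, z forward; pixel columns grow to the right and rows downward; lengths in m; the calibration is good to about 2 mm. A picture is of the moment at which its call begins: read the wrist's pose just before it. get_calibration takes no time and is no camera call; for the wrist camera it gives the pose at the moment of the call.
- ctrl.close_job(): hands the job in, once; it reports no verdict.
The state is a dict: "time": time; "joint_positions": joint angles; "qd": joint speeds; "joint_torque": joint torques, N m; "position": TCP position; "tool_rot": TCP orientation; "ft_force": force on the tool from outside, world axes, zero at the start; "torque": the same for the moment, N m; "grip_width": opening from 0.0 (shut) to 1.0 (fully open).
Only numpy, scipy, OpenCV 4.12 (cv2) and the standard library are available. Lean on these libraries where they do the work, as an engineer would, in place of code of your own. Each camera call takes 0.05 s, during which the arm holds its last target.

## Task

Two thin metal plates lie flat on the low wooden ledge. With the fingertips push the shorter plate, the one with a round hole, along the ledge until about a third of its length sticks out straight past the ledge's open end (the end without the upright steel strip), so that someone can get hold of its edge. Do not grip, lift or tip it, and leave the longer plate, the cheeses and everything else where they are.

Things in the scene. Friction and masses are not known exactly. Their poses are not given: they have to be found in the camera images.
- ledge_end (a point): point on the ledge's top surface, in the middle of its open end. The ledge is fixed: a wooden board 250 mm wide and 420 mm long on steel legs, its flat top 70 mm above the table. Axes: y points along the ledge's length, out over the open end; x across its width; z up. The top reaches from y = -420 mm (where a steel strip stands 22 mm above it) to y = 0, and from x = -125 to 125 mm
- plate: the shorter plate, the one to push, origin at the centre of its underside: bare aluminium, 90 mm wide (its x), 160 mm long (its y), 6 mm thick, about 0.2 kg, with a through hole 22 mm across on its length axis 50 mm from the centre towards its -y end. It lies flat on the ledge, its y within a few degrees of the ledge's y, and about 55 to 110 mm short of the open end at the start. It slides with ordinary friction (a push of 1 to 3 N)
- long_plate: the longer plate, to be left alone: plain aluminium without a hole, 90 mm wide (x), 210 mm long (y), 6 mm thick, flat on the ledge beside the shorter plate, with about 22 mm between the two; which of them lies nearer the robot varies. Origin at the centre of its underside
- small_cheese_a: small round cheese, 66 mm across, 36 mm high, standing on the ledge near the steel strip. Origin at the centre of its underside. Leave alone
- small_cheese_b: a second such cheese, 66 mm across, 36 mm high, on the ledge near the steel strip. Origin at the centre of its underside. Leave alone
- round_cheese: larger round cheese, 113 mm across, 35 mm high, on the table to the robot's right. Origin at the centre of its underside. Leave alone
- brush: hand brush lying on the table to the robot's right. Leave alone
- bottle: white closed bottle, 60 mm across, 160 mm high, on the table to the robot's left. Origin at the centre of its underside. Leave alone
- cup: open steel cup, 80 mm across, 80 mm high, on the table to the robot's left. Origin at the centre of its underside. Leave alone
Mind the look-alikes: they are no part of the job. Leave any blue or yellow look-alike of the plate alone.

How it is judged:
At the end, for the whole second after the job is handed in: The shorter plate lies at rest, flat on the ledge, its front end 36 to 70 mm past the open end (a third is 53 mm), its length within 0.22 rad of the ledge's; the longer plate within 20 mm of its start (y of plate in the frame of ledge_end between -0.044 and -0.01 m and angle between the y axis of plate and the y axis of ledge_end, either way round below 0.22 rad and z of plate in the frame of ledge_end below 0.004 m and angle between plate's own z axis and vertical below 0.04 rad and linear speed of plate below 0.01 m/s and distance of long_plate from where it was at the start of the episode below 0.02 m); the robot touches nothing.
It fails at once if the shorter plate is lifted (its centre more than 9 mm above where it lies on the ledge) (z of plate in the frame of ledge_end above 0.009 m).
It fails at once if the shorter plate is tipped by more than 0.12 rad (angle between plate's own z axis and vertical above 0.12 rad).
It fails at once if the longer plate is moved by more than 20 mm (distance of long_plate from where it was at the start of the episode above 0.02 m).
It fails at once if a cheese, the brush, the bottle or the cup is moved by more than 25 mm (distance of any of small_cheese_a, small_cheese_b, round_cheese, brush, bottle, cup from where it was at the start of the episode above 0.025 m).
It also fails if it takes over 40 s, if anything falls off the work surface, if the arm or the gripper's body presses on something with over 40 N, if the wrist force passes 120 N, or if a joint passes its speed limit or range.

## Working session

There is one attempt and no reset: what is moved stays moved. The work goes in short steps, Python scripts to look and compute and a tool call to move; the robot and the scene stay as the last step left them, time stands still between calls to the robot, and variables do not carry over. Pictures are saved under pics/ and viewed, and the job is handed in when it is done.

Besides the shell and the picture viewer there is one more tool, called after "Request:" as name([rows], argument=value, ...), one row to a line, values as JSON. step_arm: Moves the arm, as the interface text tells. Its arguments: {"type":"object","properties":{"deltas":{"type":"array"},"newtons":{"type":"number"}},"required":["deltas"]}

```bash
mkdir -p pics; python3 - <<'E'
from bench import ctrl, optics
import cv2
s=ctrl.get_state(); print({k:s[k] for k in('time','position','tool_rot','ft_force','grip_width')})
for n in('top','scene'):
    im=optics.get_image(n); cv2.imwrite(f'pics/{n}0.png',im[:,:,::-1]); c=optics.get_calibration(n); print(n,c)
E
```

```text
{'time': 0.0, 'position': array([ 0.20042689, -0.6177648 ,  0.22146418]), 'tool_rot': array([-3.10118730e+00, -4.90610055e-01,  5.82006464e-04]), 'ft_force': array([0.34578337, 0.02900144, 0.41826366]), 'grip_width': 0.9971945576480147}
top {'K': array([[492.28232588,   0.        , 255.72564247],
       [  0.        , 492.28232588, 189.02143264],
       [  0.        ,   0.        ,   1.        ]]), 'R': array([[-0.00655222, -0.99993453,  0.00938124],
       [-0.99107802,  0.00524472, -0.13317975],
       [ 0.13312183, -0.01017016, -0.9910475 ]]), 't': array([0.03207585, 0.50654951, 1.4060186 ])}
scene {'K': array([[388.12004936,   0.        , 252.91231976],
       [  0.        , 388.12004936, 190.93338258],
       [  0.        ,   0.        ,   1.        ]]), 'R': array([[-0.16772681,  0.98581014,  0.00678793],
       [ 0.8129452 ,  0.14220378, -0.56471071],
       [-0.55766282, -0.08919891, -0.82526101]]), 't': array([ 0.06786092, -0.37409386,  1.52555485])}
```

View pics/top0.png

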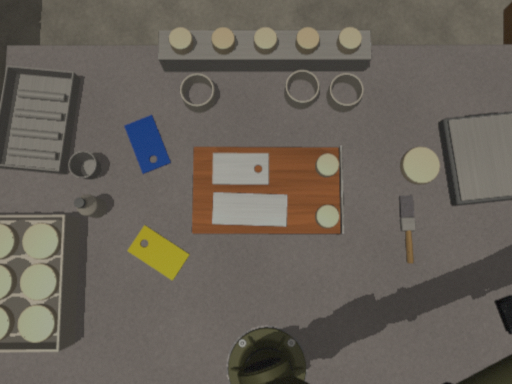

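View pics/scene0.png

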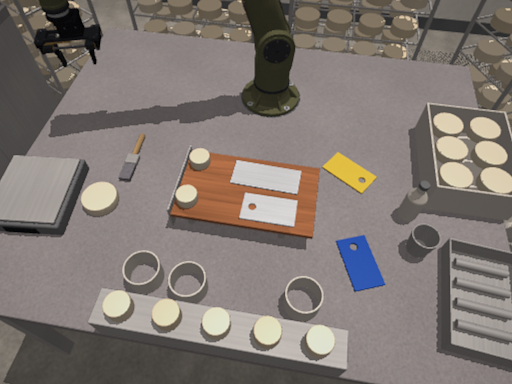

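Top view: the open end is on the left, about column 193, and the steel strip is at column 342. Candidates for the plate:
- Short plate with hole at (241,169), hole at (258,169): this is the target.
- Long plate without a hole at (250,209).
- Blue look-alike at (147,145).
- Yellow look-alike at (158,252).

Next I'll check the choice in a close crop and measure.

```bash
cat > h.py <<'E'
import numpy as np, cv2
from bench import ctrl, optics
from scipy.spatial.transform import Rotation as Ro
def ray(n,uv,z,c=None):
    c=c or optics.get_calibration(n); K,R,t=c['K'],np.array(c['R']),np.array(c['t'])
    uv=np.atleast_2d(uv).astype(float)
    d=(np.c_[uv,np.ones(len(uv))]@np.linalg.inv(K).T)@R; o=-R.T@t
    return o+d*((z-o[2])/d[:,2])[:,None]
def measure(n,im):
    hsv=cv2.cvtColor(im,cv2.COLOR_RGB2HSV); out={}
    wood=((hsv[:,:,0]<15)&(hsv[:,:,1]>110)&(hsv[:,:,2]>50)).astype(np.uint8)
    cs,_=cv2.findContours(wood,cv2.RETR_EXTERNAL,cv2.CHAIN_APPROX_NONE)
    w=max(cs,key=cv2.contourArea); fill=np.zeros_like(wood); cv2.drawContours(fill,[w],-1,1,-1)
    p=ray(n,w[:,0],.07); out['ledge']=cv2.minAreaRect((p[:,:2]*1000).astype(np.float32))
    fill=cv2.dilate(fill,np.ones((3,3),np.uint8))
    m=((hsv[:,:,1]<50)&(hsv[:,:,2]>110)&(fill>0)).astype(np.uint8)
    cs,_=cv2.findContours(m,cv2.RETR_EXTERNAL,cv2.CHAIN_APPROX_NONE)
    out['pl']=[]
    for c in cs:
        if cv2.contourArea(c)<200: continue
        p=ray(n,c[:,0],.076); out['pl'].append((cv2.minAreaRect((p[:,:2]*1000).astype(np.float32)),c[:,0].mean(0)))
    return out
E
python3 - <<'E'
from h import *
for n in('top','scene'):
    im=cv2.imread(f'pics/{n}0.png')[:,:,::-1].copy(); o=measure(n,im)
    print(n,'ledge',o['ledge'],cv2.boxPoints(o['ledge']).round().tolist())
    for r,c in o['pl']: print('  plate',r,c.round(),cv2.boxPoints(r).round().tolist())
im=cv2.imread('pics/top0.png')
cv2.imwrite('pics/crop0.png',cv2.resize(im[135:245,180:355],None,fx=4,fy=4,interpolation=cv2.INTER_CUBIC))
s=ctrl.get_state(); print(Ro.from_rotvec(s['tool_rot']).as_matrix().round(3))
E
```

```text
top ledge ((500.4259033203125, 0.2604217529296875), (418.8393859863281, 247.4494171142578), 89.64849090576172) [[375.0, -208.0], [623.0, -210.0], [625.0, 209.0], [378.0, 210.0]]
  plate ((444.69781494140625, 47.72510528564453), (208.80735778808594, 90.58580017089844), 87.76811218261719) [249. 209.] [[395.0, -55.0], [486.0, -58.0], [494.0, 150.0], [404.0, 154.0]]
  plate ((560.5720825195312, 72.63618469238281), (157.51107788085938, 89.79141235351562), 89.7024917602539) [240. 168.] [[515.0, -6.0], [605.0, -6.0], [606.0, 151.0], [516.0, 152.0]]
scene ledge ((508.3549499511719, -0.4888458251953125), (417.9085998535156, 252.93185424804688), 89.5833740234375) [[380.0, -209.0], [633.0, -210.0], [636.0, 208.0], [383.0, 209.0]]
  plate ((564.7305908203125, 72.84165954589844), (160.67080688476562, 92.2181396484375), 89.5620346069336) [269. 209.] [[518.0, -7.0], [610.0, -8.0], [611.0, 153.0], [519.0, 154.0]]
  plate ((448.76202392578125, 47.176841735839844), (210.16200256347656, 92.40725708007812), 87.84230041503906) [266. 177.] [[399.0, -56.0], [491.0, -60.0], [499.0, 150.0], [407.0, 154.0]]
[[ 0.951  0.309 -0.001]
 [ 0.309 -0.951  0.002]
 [-0.    -0.002 -1.   ]]
```

View pics/crop0.png

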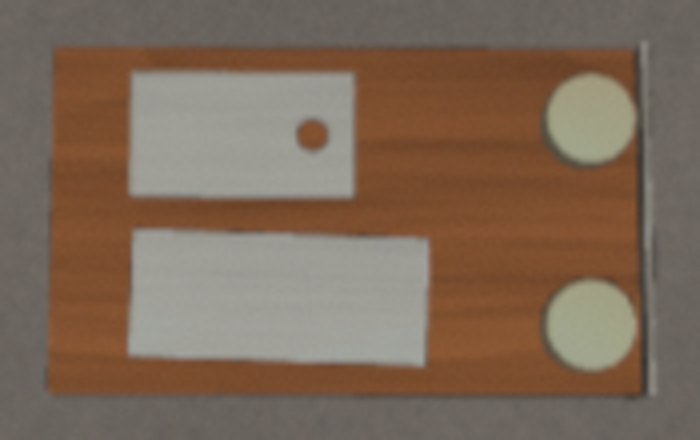

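The crop shows the upper plate has the hole at crop (312,135), so it is the target. The lower plate has no hole. Sizes agree: 158–161×90–92 mm, 209×91 mm, ledge 419×250 mm.

In world coordinates the plate centre is about (0.562, 0.073), its rear edge is at y≈-0.007, and the open end is at y≈0.210. That makes the push about 110 mm. I'll move behind the rear edge with the jaws across it and the fingers partly open.

Request:
step_arm([
  [0,0,-9,32,-26,0,40],
  [0,0,-18,65,-53,0,40],
  [0,0,-27,97,-80,0,40],
  [0,0,-36,130,-106,0,40],
  [0,0,-45,162,-133,0,40],
  [0,0,-54,195,-159,0,40],
  [0,0,-63,227,-186,0,40],
  [0,0,-72,259,-212,0,40],
])

```text
time: 1.1
position: [0.3819, -0.3352, 0.2222]
tool_rot: [-2.216, -2.226, 0.0]
ft_force: [0.2, 0.1, 0.5]
grip_width: 0.46
```

```bash
cat > st.py <<'E'
from h import *
s=ctrl.get_state(); M=Ro.from_rotvec(s['tool_rot']).as_matrix()
print(s['time'],s['position'].round(4),s['ft_force'].round(2),s['grip_width']);print(M.round(4))
import sys
if len(sys.argv)>1:
    print('to go mm',(M.T@(np.array(list(map(float,sys.argv[1:4])))-s['position'])*1000).round(1))
E
python3 st.py 0.562 -0.055 0.2
```

```text
1.1 [ 0.3819 -0.3352  0.2222] [0.17 0.09 0.52] 0.45966839883633126
[[-4.9e-03  1.0e+00 -5.0e-04]
 [ 1.0e+00  4.9e-03  2.0e-04]
 [ 2.0e-04 -5.0e-04 -1.0e+00]]
to go mm [279.3 181.5  22.2]
```

Request:
step_arm([
  [0,0,0,40,26,0,40],
  [0,0,0,80,52,0,40],
  [0,0,0,120,78,0,40],
  [0,0,0,160,104,0,40],
  [0,0,0,200,130,0,40],
  [0,0,0,240,156,0,40],
  [0,0,0,279,181,0,40],
  [0,0,0,279,181,22,40],
])

```text
time: 2.1
position: [0.565, -0.0524, 0.2016]
tool_rot: [2.213, 2.228, 0.007]
ft_force: [-1.2, -0.8, -0.3]
grip_width: 0.465
```

```bash
python3 st.py 0.562 -0.045 0.0735; python3 - <<'E'
from h import *
im=optics.get_image('wrist');cv2.imwrite('pics/w1.png',im[:,:,::-1])
E
```

```text
2.1 [ 0.565  -0.0524  0.2016] [-1.18 -0.79 -0.28] 0.46454998865663566
[[-0.007   1.      0.0039]
 [ 1.      0.007   0.0024]
 [ 0.0024  0.0039 -1.    ]]
to go mm [  7.2  -3.5 128.1]
```

View pics/w1.png

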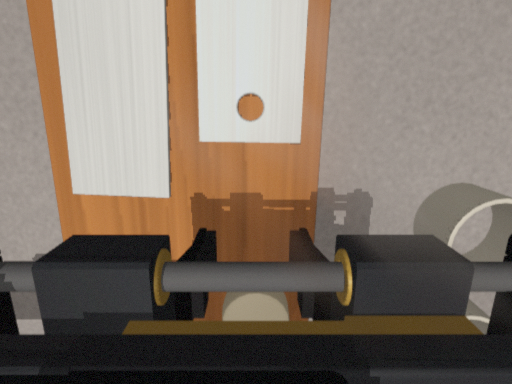

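The wrist view shows the holed plate straight ahead. Its rear edge runs from (200,142) to (301,144), with the hole at (251,107) and the fingers behind at columns 190–315. I'll check the rear edge with the calibration.

```bash
python3 - <<'E'
from h import *
print(ray('wrist',[[200,142.5],[301,144.5],[251,107],[170,197]],.076).round(4))
E
python3 st.py 0.564 -0.045 0.074
```

```text
[[ 0.5143 -0.0123  0.076 ]
 [ 0.603  -0.0136  0.076 ]
 [ 0.559   0.0179  0.076 ]
 [ 0.4847 -0.0621  0.076 ]]
2.15 [ 0.5618 -0.0551  0.1973] [-1.7  -0.51 -2.37] 0.46359371878069994
[[-0.0041  1.     -0.0036]
 [ 1.      0.0041  0.0017]
 [ 0.0018 -0.0036 -1.    ]]
to go mm [  9.8   2.7 123.3]
```

Request:
step_arm([
  [0,0,0,0,0,25,40],
  [0,0,0,0,0,50,40],
  [0,0,0,0,0,75,40],
  [0,0,0,0,0,95,40],
  [0,0,0,0,0,108,40],
  [0,0,0,0,0,108,40],
  [0,0,0,0,0,108,40],
  [0,0,0,0,0,108,40],
])

```text
time: 3.15
position: [0.5633, -0.0578, 0.0935]
tool_rot: [2.221, 2.22, 0.001]
ft_force: [-0.3, -0.2, 0.3]
grip_width: 0.46
```

```bash
python3 st.py 0.561 -0.055 0.0728
```

```text
3.15 [ 0.5633 -0.0578  0.0935] [-0.33 -0.17  0.25] 0.4602956456315876
[[ 3.0e-04  1.0e+00  1.6e-03]
 [ 1.0e+00 -3.0e-04 -5.0e-04]
 [-5.0e-04  1.6e-03 -1.0e+00]]
to go mm [ 2.8 -2.4 20.7]
```

Request:
step_arm([
  [0,0,0,0,-1,5,40],
  [0,0,0,0,-2,10,40],
  [0,0,0,0,-2,14,40],
  [0,0,0,0,-2,17,40],
  [0,0,0,0,-2,19,40],
  [0,0,0,0,-2,20,40],
  [0,0,0,0,-2,20,40],
  [0,0,0,0,-2,20,40],
])

```text
time: 4.15
position: [0.5607, -0.0578, 0.0727]
tool_rot: [2.222, 2.221, 0.0]
ft_force: [0.5, 0.0, -0.0]
grip_width: 0.46
```

```bash
python3 st.py 0.561 -0.025 0.0735; python3 - <<'E'
from h import *
im=optics.get_image('wrist');cv2.imwrite('pics/w2.png',im[:,:,::-1])
E
```

```text
4.15 [ 0.5607 -0.0578  0.0727] [ 0.46  0.05 -0.02] 0.4596214811869609
[[ 4.e-04  1.e+00  3.e-04]
 [ 1.e+00 -4.e-04 -1.e-04]
 [-1.e-04  3.e-04 -1.e+00]]
to go mm [32.8  0.2 -0.8]
```

View pics/w2.png

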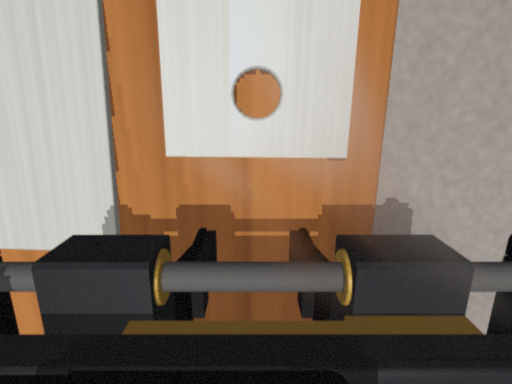

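The fingers are level with the plate at z=0.0727 with no contact force, centred behind its rear edge (row 157, columns 163–350). Now the first part of the push.

Request:
step_arm([
  [0,0,0,14,0,0,40],
  [0,0,0,28,0,0,40],
  [0,0,0,40,0,0,40],
  [0,0,0,50,0,0,40],
  [0,0,0,60,0,0,40],
  [0,0,0,70,0,0,40],
  [0,0,0,80,0,0,40],
  [0,0,0,90,0,0,40],
])

```text
time: 5.2
position: [0.5607, 0.0327, 0.0726]
tool_rot: [2.222, 2.221, -0.0]
ft_force: [0.6, -1.0, 1.1]
grip_width: 0.46
```

```bash
python3 st.py 0.561 0.0935 0.0735; python3 - <<'E'
from h import *
for n in('top','scene'):
    im=optics.get_image(n);cv2.imwrite(f'pics/{n}1.png',im[:,:,::-1])
    o=measure(n,im); print(n,o['ledge'])
    for r,c in o['pl']: print('  plate',r,c.round(),cv2.boxPoints(r).round().tolist())
cv2.imwrite('pics/w3.png',optics.get_image('wrist')[:,:,::-1])
E
```

```text
5.2 [0.5607 0.0327 0.0726] [ 0.56 -1.04  1.11] 0.45981965051381424
[[ 6.e-04  1.e+00  2.e-04]
 [ 1.e+00 -6.e-04 -3.e-04]
 [-3.e-04  2.e-04 -1.e+00]]
to go mm [60.8  0.2 -0.9]
top ((499.5908203125, -129.34884643554688), (159.88890075683594, 247.62281799316406), 89.74405670166016)
scene ((507.49029541015625, -0.732147216796875), (417.4094543457031, 254.65760803222656), 89.5833740234375)
```

View pics/w3.png

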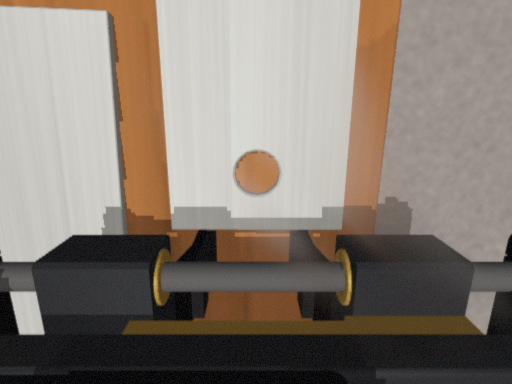

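View pics/scene1.png

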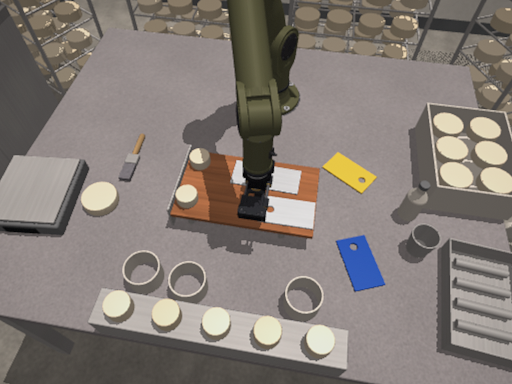

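The plate is in contact (about 1 N) and has moved straight. In the wrist view the hole is at (257,172) and the shadowed rear edge is at row ~230. In the scene view the plate's front is near column 315, close to the open end at column 320.

```bash
python3 - <<'E'
from h import *
print('hole,rear L,R',ray('wrist',[[257,172],[171,230],[346,230]],.076).round(4).tolist())
im=cv2.imread('pics/scene1.png')
cv2.imwrite('pics/sc1c.png',cv2.resize(im[150:250,225:345],None,fx=6,fy=6,interpolation=cv2.INTER_CUBIC))
E
```

```text
hole,rear L,R [[0.5619, 0.0744, 0.076], [0.5165, 0.0432, 0.076], [0.6091, 0.0434, 0.076]]
```

View pics/sc1c.png

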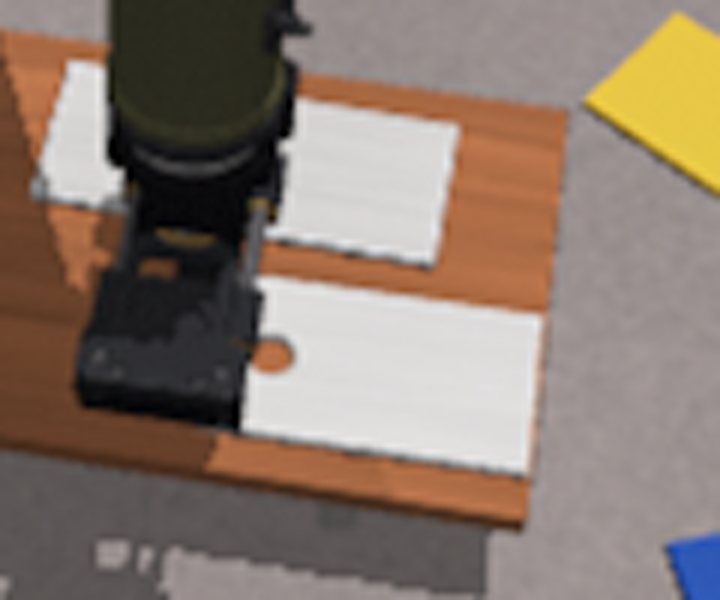

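Rear edge y≈0.043, hole y≈0.074, which puts the plate centre at about 0.1235 and its front about 6 mm short of the end. The crop agrees. I need about 60 mm more.

Request:
step_arm([
  [0,0,0,9,0,0,40],
  [0,0,0,18,0,0,40],
  [0,0,0,27,0,0,40],
  [0,0,0,36,0,0,40],
  [0,0,0,45,0,0,40],
  [0,0,0,52,0,0,40],
  [0,0,0,57,0,0,40],
  [0,0,0,60,0,0,40],
])

```text
time: 6.35
position: [0.5607, 0.0925, 0.0725]
tool_rot: [2.222, 2.221, -0.0]
ft_force: [0.0, -1.8, -0.7]
grip_width: 0.461
```

Request:
step_arm([
  [0,0,0,0,0,0,40],
  [0,0,0,-10,0,0,40],
  [0,0,0,-20,0,0,40],
  [0,0,0,-30,0,0,40],
  [0,0,0,-30,0,-10,40],
  [0,0,0,-30,0,-30,40],
  [0,0,0,-30,0,-60,40],
  [0,0,0,-30,0,-90,40],
])

```text
time: 7.35
position: [0.561, 0.0632, 0.1651]
tool_rot: [2.22, 2.222, 0.002]
ft_force: [1.1, -0.0, 0.2]
grip_width: 0.461
```

Request:
step_arm([
  [0,0,0,-40,0,-10,40],
  [0,0,0,-80,0,-20,40],
  [0,0,0,-120,0,-30,40],
  [0,0,0,-160,0,-30,40],
  [0,0,0,-200,0,-30,40],
  [0,0,0,-240,0,-30,40],
  [0,0,0,-280,0,-30,40],
  [0,0,0,-280,0,-30,40],
])

```text
time: 8.35
position: [0.5602, -0.222, 0.1938]
tool_rot: [2.227, 2.213, -0.001]
ft_force: [0.6, 0.1, 0.7]
grip_width: 0.459
```

```bash
python3 st.py; python3 - <<'E'
from h import *
for n in('top','scene'):
    im=optics.get_image(n);cv2.imwrite(f'pics/{n}2.png',im[:,:,::-1])
y=0
a=cv2.imread('pics/scene2.png');b=cv2.imread('pics/top2.png')
cv2.imwrite('pics/c2.png',np.vstack([cv2.resize(a[150:250,165:365],None,fx=3,fy=3,interpolation=cv2.INTER_CUBIC),cv2.resize(b[140:240,160:360],None,fx=3,fy=3,interpolation=cv2.INTER_CUBIC)])[:600])
E
```

```text
8.35 [ 0.5602 -0.222   0.1938] [0.65 0.09 0.72] 0.45858962921001467
[[ 0.0061  1.      0.0011]
 [ 1.     -0.0061 -0.0018]
 [-0.0018  0.0011 -1.    ]]
```

View pics/c2.png

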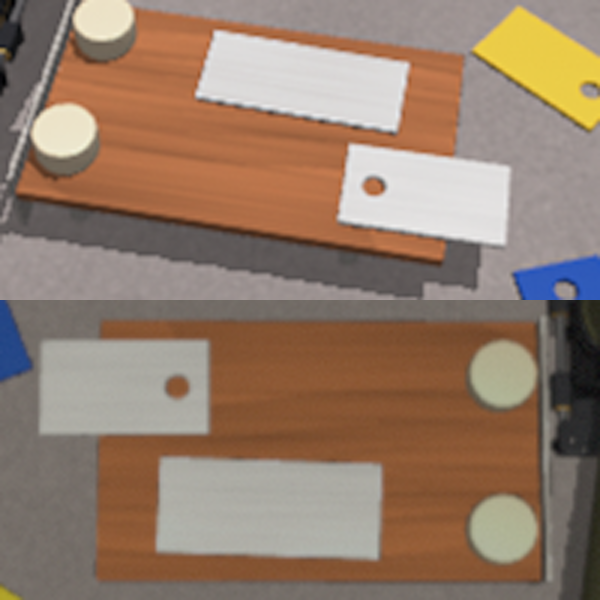

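The plate now sticks out straight past the open end, and the long plate and cheeses look unmoved. In the lower crop it spans columns 40–210, with the ledge end at column ~98. I'll measure it in both views.

```bash
python3 - <<'E'
from h import *
for n,reg in(('top',(150,290,180,240)),('scene',(175,340,150,260))):
    im=cv2.imread(f'pics/{n}2.png')[:,:,::-1].copy(); hsv=cv2.cvtColor(im,cv2.COLOR_RGB2HSV)
    m=((hsv[:,:,1]<50)&(hsv[:,:,2]>(140))).astype(np.uint8)
    cs,_=cv2.findContours(m,cv2.RETR_EXTERNAL,cv2.CHAIN_APPROX_NONE)
    for c in cs:
        p=ray(n,c[:,0],.076)[:,:2]*1000
        r=cv2.minAreaRect(p.astype(np.float32))
        if 130<max(r[1])<240 and 70<min(r[1])<110 and abs(r[0][0]-500)<150 and abs(r[0][1])<280: print(n,r,'y',p[:,1].min().round(1),p[:,1].max().round(1))
    w=((hsv[:,:,0]<15)&(hsv[:,:,1]>110)&(hsv[:,:,2]>50)).astype(np.uint8)
    cs,_=cv2.findContours(w,cv2.RETR_EXTERNAL,cv2.CHAIN_APPROX_NONE)
    p=ray(n,max(cs,key=cv2.contourArea)[:,0],.07); r=cv2.minAreaRect((p[:,:2]*1000).astype(np.float32)); print(n,'ledge',r,cv2.boxPoints(r).round(1).tolist())
E
```

```text
top ((444.7637939453125, 47.89900207519531), (208.46652221679688, 90.61614227294922), 87.78083801269531) y -56.2 153.1
top ((561.0770263671875, 185.21481323242188), (160.15591430664062, 89.72553253173828), 89.73722839355469) y 105.3 265.2
top ledge ((500.4256896972656, 0.2270965576171875), (418.9060974121094, 247.4494171142578), 89.64849090576172) [[375.3999938964844, -208.5], [622.9000244140625, -210.0], [625.4000244140625, 208.89999389648438], [378.0, 210.39999389648438]]
scene ((448.2451171875, 47.18378448486328), (210.2403564453125, 91.4214096069336), 87.92144775390625) y -59.2 152.9
scene ledge ((508.35491943359375, -0.494171142578125), (417.89794921875, 252.93185424804688), 89.5833740234375) [[380.3999938964844, -208.5], [633.2999877929688, -210.39999389648438], [636.2999877929688, 207.5], [383.3999938964844, 209.39999389648438]]
```

```bash
python3 -c "
from bench import ctrl
print(ctrl.close_job())"
```

```text
the job is handed in; nothing more can be done
None
```

I pushed the holed plate about 112 mm along the ledge with the two fingertips partly open behind its rear edge. I then backed off, raised the arm clear and handed the job in at about 8.5 s.

**Last checks, from the top view:**
- **Plate position:** its centre is about 24 mm inside the open end, so about 55 mm sticks out; the target was 53 mm and 36–70 mm is allowed.
- **Plate angle:** its length is within 0.1° of the ledge's.
- **Long plate:** it moved less than 1 mm.
- **Cheeses and look-alikes:** the cheeses on the ledge look unmoved. I did not compare the other objects before and after; the arm never went near them.
- **Force and contact:** the wrist readings at the ends of the moves never went above about 3 N. The robot touches nothing.

**Check that failed:** the scene-view measurement did not pick out the short plate at the end, so its final position rests on the top view. The scene picture and the final fingertip position (front at y ≈ 0.103 m, plate rear edge at 0.105 m) agree with it.

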